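# Put the microscope optics away under purge gas

## Task

The session is over: put the loose optics into the dry-gas storage drawer. First turn the purge valve fully shut, and leave it shut while the drawer is open; then put every filter cube in the drawer's wide compartment and every slider in its narrow compartment, and slide the drawer fully home. Last, set the valve lever half open, at 45 degrees on the middle mark between shut and open, and leave the other things on the table where they are.

Things in the scene. Friction and masses are not known exactly. Their poses are not given: they have to be found in the camera images.
- valve (a joint): opening of the quarter-turn valve in rad: 0 = shut (lever square to the pipe), 1.57 = fully open (lever along the pipe), 0.785 = half open. The lever turns about the vertical axis through point valve_axis, stiffly (0.12 N m), and stays where it is left. Growing values turn it clockwise seen from above
- valve_axis (a point): point on the lever's turning axis, at mid-height of the lever (85 mm above the table). Does not turn with the lever; its x axis is such that the lever points along -x when shut and along +y when fully open. The steel pipe runs along its y, 51 mm lower. Under it on the table a round white plate (200 mm) bears three black marks: shut, half, open
- lever_tip (a point): outer end of the valve's lever, on its centre line, 75 mm from the axis; the lever is a black-sleeved bar 14 mm wide and 16 mm tall, clear of anything beneath beyond 25 mm from the axis (the pipe's top is at 45 mm height)
- drawer (a joint): how far the drawer stands open, m: 0 = fully home, at most 0.2; it slides along the drawer's own x (opening to -x, towards the robot) against some 1.5 N of friction
- drawer_handle (a point): middle of the drawer's bar handle (steel, along y, 120 mm long), 35 mm in front of the outer face of the drawer's front panel, 70 mm above the table. The front panel is 316 mm wide, 14 mm thick, its top edge at 90 mm; the cabinet (320 mm wide, 106 mm high, 250 mm deep) starts where the panel rests when closed. A meter stands on its top, 120 mm and more back from the edge
- wide_in (a point): point on the floor of the drawer's wide compartment (floor 20 mm above the table), on its middle line, 100 mm behind the front panel's inner face. Axes are the drawer's. The compartment is 165 mm wide (y) and reaches from x = -100 mm (front panel) to x = +120 mm; its walls are 40 mm high. What lies at x > drawer - 100 mm is under the cabinet's top
- narrow_in (a point): the same point in the narrow compartment, which is 105 mm wide, beside the wide one on its -y side, behind a 5 mm divider
- cube0: filter cube: black block with round glass windows, 38 (x) by 34 (y) by 40 (z) mm, about 90 g; origin at its centre. Absent (None) in some starts
- cube1: filter cube: black block with round glass windows, 38 (x) by 34 (y) by 40 (z) mm, about 90 g; origin at its centre. Absent (None) in some starts
- cube2: filter cube: black block with round glass windows, 38 (x) by 34 (y) by 40 (z) mm, about 90 g; origin at its centre. Absent (None) in some starts
- cube3: filter cube: black block with round glass windows, 38 (x) by 34 (y) by 40 (z) mm, about 90 g; origin at its centre. Absent (None) in some starts
- slider0: slider: flat aluminium bar with a round window and a black end, 75 (x) by 26 (y) by 14 (z) mm, about 70 g; origin at its centre. Absent (None) in some starts
- slider1: slider: flat aluminium bar with a round window and a black end, 75 (x) by 26 (y) by 14 (z) mm, about 70 g; origin at its centre. Absent (None) in some starts
- objective: bystander: microscope objective standing upright, 34 mm across, 50 mm high; origin under its centre
- oil_bottle: bystander: small amber bottle, 34 mm across, 70 mm high; origin under its centre
- beam_block: bystander: black plate 50 by 50 mm upright on a post, 105 mm high in all; origin under its centre
- dish: bystander: shallow glass dish, 90 mm across, 18 mm high; origin under its centre
- driver: bystander: screwdriver 170 mm long lying on the table; origin near its middle
There are look-alikes about, which are no part of the job. Leave any pink or turquoise look-alike of the cube0 alone.

How it is judged:
By the outcome, as a careful person would: the job done as asked, in the order asked, and still so for the second after the job is handed in, with the robot touching nothing.
Of cube0, cube1, cube2, cube3 only 3 to 4 are there at a start; the rules pass over those that are not, and their reading is None.
Of slider0, slider1 only 1 to 2 are there at a start; the rules pass over those that are not, and their reading is None.
At some moment in a run one of cube0, cube1, cube2, cube3, slider0, slider1 may be knocked a few centimetres aside while the robot is not near it.
Once in a run the grip may slacken for a moment while it holds something.
It also fails if it takes over 208 s, if anything falls off the work surface, if the arm or the gripper's body presses on something with over 40 N, if the wrist force passes 120 N, or if a joint passes its speed limit or range.

## Robot

A 7-joint arm with a two-finger parallel gripper is mounted at the origin on the work surface. World frame = base frame: x ahead of the robot, y to its left, z up, the work surface at z = 0. Lengths are in m, angles in degrees, forces in N, time in s.
With the tool pointing down it reaches from about 0.425 to 0.875 m from the base axis. Payload 4.7 kg.
Tool frame: the origin (TCP) lies at the centre of the arm's flange, where the gripper is bolted on; the fingertips stand 182 mm ahead of it and the grasp point (between the pads) lies 164 mm ahead of it (env.grip_depth is the distance from the TCP to the grasp point, in m); z points along the fingers, y is the line along which they close (so a half turn about z gives the same grasp; the last joint's range is limited). The gripper opens to 87 mm and grips with 3 to 60 N. Pads are 19 mm wide; open, the fingers measure 117 mm over their backs; the gripper's body (75 mm by 190 mm) begins 51 mm behind the grasp point.
Start: joints at [-64.108, 18.392, -4.016, 83.108, 1.295, 78.541, -3.26], TCP at [0.276, 0.589, 0.405] pointing down, gripper open.
Joint ranges: [-163.93, 163.93], [-17.29, 119.83], [-79.2, 71.16], [3.27, 140.29], [-89.18, 269.18], [5.43, 117.66], [-154.24, 154.24]. Speed limits (degrees/s): [147.25, 147.25, 180, 180, 180, 180, 180].

## Interface

Orientations are given as [roll, pitch, yaw] about the fixed x, y, z axes, in that order (R = Rz(yaw) Ry(pitch) Rx(roll)).
In Python, from cell import env gives the robot as it stands. The module is installed in compiled form; this text tells all that it offers.
- The arm moves only by the tool send_rows, never from a script. Its arguments are lists of equal length, an entry for each row: "xyz": the shift along the tool's x, y, z in m, a list of three; "rotation": the turn, a rotation vector about the tool's x, y, z in rad, a list of three; "jaw": the opening, from 0 (shut) to 1 (fully open). A call has 1 to 20 rows; each row shifts and turns the commanded pose from where the row before left it, along the tool's axes as they then stand; what a row does not reach is not made up. A row lasts 1/10 s, in which the tool goes at most 50 mm and 8.59 degrees, less where a joint would pass 70% of its speed; a pose out of reach is approached as far as the arm can. A call is refused whole if a number of a shift passes 0.05 or a number of a turn 0.15, either way. A call with a gripper value outside its range is refused whole. The fingers move at their own pace and stop on an object; "newtons" is the grip in N (left out, the last holds). Time passes only in rows, so rows that do not move let the fingers close. It gives the time, the measured TCP pose, the force, the opening and the grip force at its end, in the units of the state.
- env.get_obs(): the state, without advancing time (a new reading comes with each control period).
- env.read_camera(name): name is "scene" or "top" or "wrist"; returns a dict with "image" (384x512x3 uint8, blue, green, red), "fx", "fy", "cx", "cy" (pixels), "distortion" ([k1, k2, p1, p2, k3] as OpenCV has them; the pictures are not rectified), "R" (3x3) and "t" (3): a world point X has camera coordinates R X + t. Camera axes: x right, y down, z forward; pixel columns grow to the right and rows downward; lengths in m; the calibration is good to about 2 mm. A picture is of the moment at which its call begins. There is no depth.
- env.sign_off(): hands the job in; it is judged then, once.
The state is a dict: "time_s": time; "qpos": joint angles; "joint_velocities": joint speeds; "effort": joint torques, N m; "tool_pos": TCP position; "tool_rot": TCP orientation; "force": force on the tool from outside, world axes, zero at the start; "wrist_torque": the same for the moment, N m; "grip_width": finger opening in m; "grasp_force": force on a finger pad.
Only numpy, scipy, OpenCV 4.12 (cv2) and the standard library are available. Lean on these libraries where they do the work, as an engineer would, in place of code of your own. Each camera call takes 0.05 s, during which the arm holds its last target. There are 200 camera calls.

## Working session

There is one attempt and no reset: what is moved stays moved. The work goes in short steps, Python scripts to look and compute and a tool call to move; the robot and the scene stay as the last step left them, time stands still between calls to the robot, and variables do not carry over. Pictures are saved under pics/ and viewed, at most 14 in all, crops included, and the job is handed in when it is done.

Besides the shell and the picture viewer there is one more tool, called after "Request:" as a command line: name --argument value ..., lists and objects as JSON in quotes. send_rows: Moves the arm, as the interface text tells. Its arguments: {"type":"object","properties":{"xyz":{"type":"array"},"rotation":{"type":"array"},"jaw":{"type":"array"},"newtons":{"type":"number"}},"required":["xyz","rotation","jaw"]}

```bash
mkdir -p pics; ls; cat > h.py <<'E'
import numpy as np, cv2
from cell import env
def cam(n,save=None):
    c=env.read_camera(n)
    if save: cv2.imwrite(f'pics/{save}.png',c['image'])
    c['K']=np.array([[c['fx'],0,c['cx']],[0,c['fy'],c['cy']],[0,0,1.]]);c['D']=np.array(c['distortion'],float)
    c['R']=np.array(c['R']);c['t']=np.array(c['t']);return c
def ray(c,uv,z):
    p=cv2.undistortPoints(np.array(uv,float).reshape(-1,1,2),c['K'],c['D']).reshape(-1,2)
    d=np.c_[p,np.ones(len(p))]@c['R'];o=-c['R'].T@c['t']
    return o+d*((z-o[2])/d[:,2])[:,None]
def proj(c,X):
    return cv2.projectPoints(np.array(X,float).reshape(-1,3),cv2.Rodrigues(c['R'])[0],c['t'],c['K'],c['D'])[0].reshape(-1,2)
E
python3 - <<'E'
from h import *
for n in('scene','top','wrist'):
    c=cam(n,n+'0');print(n,-c['R'].T@c['t'],c['R'][2],c['fx'])
o=env.get_obs();print({k:np.round(v,3) for k,v in o.items()})
a=cv2.imread('pics/top0.png');cv2.imwrite('pics/top0b.png',cv2.resize(a,(800,600),interpolation=cv2.INTER_CUBIC))
a=cv2.imread('pics/scene0.png');cv2.imwrite('pics/scene0b.png',cv2.resize(a,(800,600),interpolation=cv2.INTER_CUBIC))
E
```

```text
pics
scene [1.28602404 0.70866174 1.08733425] [-0.51198584 -0.50863917 -0.69221145] 410.6090566021537
top [ 0.25073293 -0.01356268  1.51626882] [ 0.20000349 -0.00728782 -0.97976808] 498.3471448818333
wrist [0.20299458 0.62165697 0.38426831] [ 0.25990876 -0.1246104  -0.95755923] 283.03672610756865
{'time_s': np.float64(0.15), 'qpos': array([-64.108,  18.432,  -4.016,  83.161,   1.294,  78.541,  -3.262]), 'joint_velocities': array([ 0.027, -0.076,  0.002, -0.089, -0.117, -0.098,  0.035]), 'effort': array([ 0.0000e+00, -4.9180e+01, -4.0500e-01, -3.1287e+01, -6.4000e-02,
        4.1000e-02,  0.0000e+00]), 'tool_pos': array([0.276, 0.589, 0.404]), 'tool_rot': array([-1.79912e+02,  4.00000e-03,  1.54916e+02]), 'force': array([ 0.201,  0.085, -0.498]), 'wrist_torque': array([ 0.004, -0.005, -0.03 ]), 'grasp_force': np.float64(0.0), 'grip_width': np.float64(0.087)}
```

View pics/top0b.png

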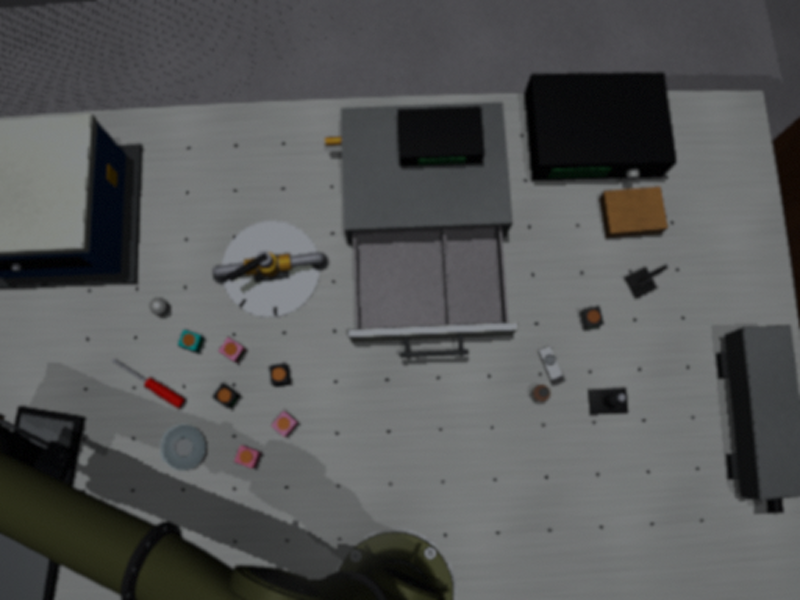

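View pics/scene0b.png

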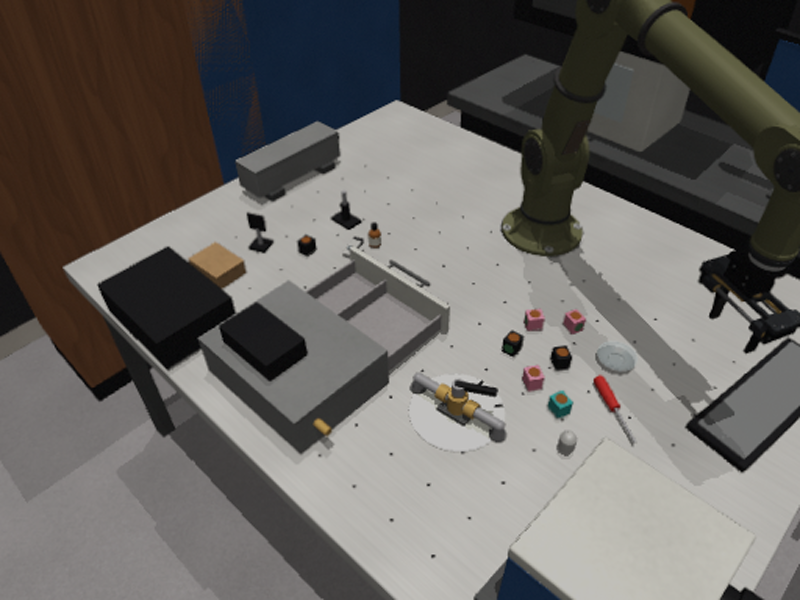

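Top view (800x600 px) shows:
- **Black cubes:** (281,374), (227,396) and (592,317).
- **Look-alikes:** pink at (233,350), (285,424) and (247,457), turquoise at (190,341). These stay put.
- **Slider:** one, at (550,364).
- **Drawer:** already open.
- **Valve:** around (265,262).

I'll enlarge these to confirm.

```bash
python3 - <<'E'
from h import *
a=cv2.imread('pics/top0.png')
L=cv2.resize(a[135:235,130:230],(400,400),interpolation=cv2.INTER_CUBIC)
M=cv2.resize(a[210:310,100:200],(400,400),interpolation=cv2.INTER_CUBIC)
R=cv2.resize(a[165:275,335:435],(400,440)[:2],interpolation=cv2.INTER_CUBIC)[:400]
cv2.imwrite('pics/crop1.png',cv2.resize(np.vstack([np.hstack([L,R]),]),(800,400)))
c=cam('top')
k=512/800
pts={'cA':(281,374,.04),'cB':(227,396,.04),'cC':(592,317,.04),'slider':(550,364,.014),'axis':(267,262,.085),'plate':(271,268,0.0),'handle':(435,352,.07),'panelL':(352,333,.09),'panelR':(515,328,.09),'cabL':(347,232,.106),'cabR':(510,222,.106),'obj?':(160,307,.05),'bottle':(540,393,.07),'dish':(185,447,.018),'p1':(233,350,.04),'p2':(285,424,.04),'p3':(247,457,.04),'t':(190,341,.04),'beam':(641,282,0),'post':(608,401,0)}
for n,(u,v,z) in pts.items():
    X=ray(c,[(u*k,v*k)],z)[0];print(n,X.round(3),np.hypot(X[0],X[1]).round(3))
E
```

```text
cA [0.413 0.201 0.04 ] 0.459
cB [0.374 0.305 0.04 ] 0.482
cC [ 0.501 -0.403  0.04 ] 0.643
slider [ 0.416 -0.319  0.014] 0.524
axis [0.622 0.219 0.085] 0.659
plate [0.631 0.225 0.   ] 0.67
handle [ 0.44  -0.093  0.07 ] 0.45
panelL [0.479 0.061 0.09 ] 0.483
panelR [ 0.477 -0.242  0.09 ] 0.535
cabL [0.669 0.065 0.106] 0.672
cabR [ 0.678 -0.244  0.106] 0.721
obj? [0.549 0.435 0.05 ] 0.701
bottle [ 0.356 -0.285  0.07 ] 0.456
dish [0.28  0.391 0.018] 0.481
p1 [0.462 0.293 0.04 ] 0.547
p2 [0.318 0.194 0.04 ] 0.372
p3 [0.258 0.267 0.04 ] 0.371
t [0.482 0.377 0.04 ] 0.612
beam [ 0.576 -0.521  0.   ] 0.776
post [ 0.34  -0.432  0.   ] 0.549
```

View pics/crop1.png

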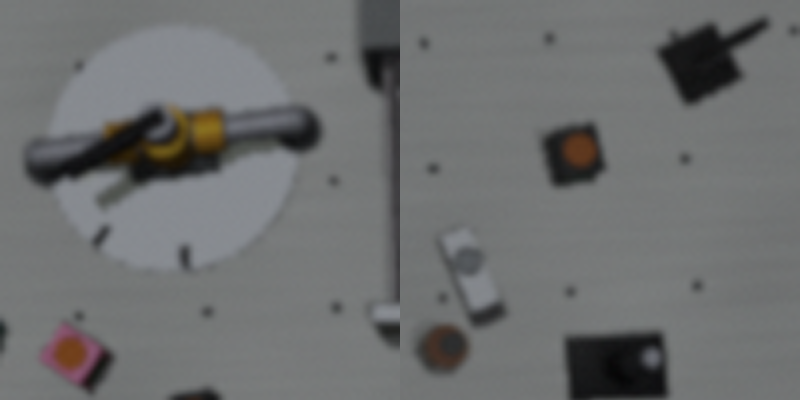

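The crop confirms three things:
- The black cube at crop (575,155) has an orange window.
- The single slider is at (470,275), with its black end pointing at the viewer.
- The lever runs from the hub (157,118) to the tip at about (58,176), between the half mark (101,237) and the pipe. It is partly open.

The rest depends on close wrist views, so I'll plan the first move there.

```bash
cat >> h.py <<'E'
def plan(x,y,z,yaw,n=None,jaw=1):
    """constant row (shift, then turn, tool axes) repeated n times to reach a TCP pose pointing down"""
    o=env.get_obs();p=o['tool_pos'];y0=o['tool_rot'][2]
    dy=(yaw-y0+90)%180-90   # half-turn symmetric
    D=np.array([x,y,z])-p
    n=n or int(max(np.ceil(np.linalg.norm(D)/.04),np.ceil(abs(dy)/7),1))
    w=np.radians(dy)/n
    S=sum(np.exp(1j*(np.radians(y0)+k*w)) for k in range(n))
    d=(D[0]+1j*D[1])/S     # tool x + , tool y is the other hand
    print(f'n={n} row xyz=[{d.real:.4f},{-d.imag:.4f},{-D[2]/n:.4f}] rot z={-w:.4f}  (D={D.round(3)} dyaw={dy:.1f})')
def st():
    o=env.get_obs();print(round(float(o['time_s']),2),o['tool_pos'].round(4),o['tool_rot'].round(2),'F',o['force'].round(1),'w',round(float(o['grip_width']),4),'g',round(float(o['grasp_force']),1))
E
python3 - <<'E'
from h import *
c=cam('top')
A=ray(c,[(169.25,164.5),(144.5,179.)],.085);M=ray(c,[(176.25,199.25),(155.25,194.25)],0)
print(A,M); d=A[1]-A[0];print('lever',np.degrees(np.arctan2(d[1],d[0])),np.hypot(*d[:2]))
g=c['image'];hsv=cv2.cvtColor(g,cv2.COLOR_BGR2HSV)
sub=g[135:215,135:215].astype(int);m=((sub.min(2)>140)).astype(np.uint8)
cn=cv2.convexHull(np.vstack([k for k in cv2.findContours(m,0,2)[0] if len(k)>20]))
print(sub.reshape(-1,3).max(0), cv2.fitEllipse(cn))
e=cv2.fitEllipse(cn)[0];P=ray(c,[(e[0]+135,e[1]+135)],0)[0];print('plate',P)
for m_ in M: print(np.degrees(np.arctan2(m_[1]-P[1],m_[0]-P[0])))
plan(.60,.25,.40,150)
st()
E
```

```text
[[0.63174737 0.22428078 0.085     ]
 [0.59021536 0.29830214 0.085     ]] [[0.54210855 0.2166565  0.        ]
 [0.56029509 0.2824898  0.        ]]
lever 119.29597951044181 0.08487679247156021Traceback (most recent call last):
  File "<stdin>", line 7, in <module>
    return _nx.concatenate(arrs, 0, dtype=dtype, casting=casting)
           ~~~~~~~~~~~~~~~^^^^^^^^^^^^^^^^^^^^^^^^^^^^^^^^^^^^^^^
ValueError: need at least one array to concatenate
```

```bash
python3 - <<'E'
from h import *
plan(.605,.272,.38,119); plan(.605,.272,.38,119,14)
E
```

```text
n=12 row xyz=[-0.0387,-0.0016,0.0020] rot z=0.0522  (D=[ 0.329 -0.317 -0.024] dyaw=-35.9)
n=14 row xyz=[-0.0332,-0.0012,0.0017] rot z=0.0448  (D=[ 0.329 -0.317 -0.024] dyaw=-35.9)
```

Request:
send_rows --xyz '[[-0.0332,-0.0012,0.0017],[-0.0332,-0.0012,0.0017],[-0.0332,-0.0012,0.0017],[-0.0332,-0.0012,0.0017],[-0.0332,-0.0012,0.0017],[-0.0332,-0.0012,0.0017],[-0.0332,-0.0012,0.0017],[-0.0332,-0.0012,0.0017],[-0.0332,-0.0012,0.0017],[-0.0332,-0.0012,0.0017],[-0.0332,-0.0012,0.0017],[-0.0332,-0.0012,0.0017],[-0.0332,-0.0012,0.0017],[-0.0332,-0.0012,0.0017],[0,0,0],[0,0,0]]' --rotation '[[0,0,0.0448],[0,0,0.0448],[0,0,0.0448],[0,0,0.0448],[0,0,0.0448],[0,0,0.0448],[0,0,0.0448],[0,0,0.0448],[0,0,0.0448],[0,0,0.0448],[0,0,0.0448],[0,0,0.0448],[0,0,0.0448],[0,0,0.0448],[0,0,0],[0,0,0]]' --jaw '[0.6,0.6,0.6,0.6,0.6,0.6,0.6,0.6,0.6,0.6,0.6,0.6,0.6,0.6,0.6,0.6]' --newtons 15

```text
time_s: 1.85
tool_pos: [0.606, 0.2708, 0.3808]
tool_rot: [-180.0, -0.0, 118.9]
force: [0.5, 1.2, 0.6]
grip_width: 0.0521
grasp_force: 0.0
```

```bash
python3 - <<'E'
from h import *
st();c=cam('wrist');g=cv2.resize(c['image'],(768,576),interpolation=cv2.INTER_CUBIC)
ax=np.array([.6317,.2243])
P=[[.6317,.2243,.085],[.5954,.2898,.085]]+[[ax[0]+.09*np.cos(np.radians(t)),ax[1]+.09*np.sin(np.radians(t)),0] for t in(185,140,95)]
q=proj(c,P);print(q.round(1))
for k in q: cv2.circle(g,tuple((k*1.5).astype(int)),3,(0,0,255),-1)
cv2.imwrite('pics/w1.png',g)
E
```

```text
1.85 [0.606  0.2708 0.3808] [-1.7999e+02 -1.0000e-02  1.1887e+02] F [0.5 1.2 0.6] w 0.0521 g 0.0
[[258.6 236.2]
 [258.5 167.3]
 [196.1 182.8]
 [232.9 146.6]
 [287.1 147.9]]
```

View pics/w1.png

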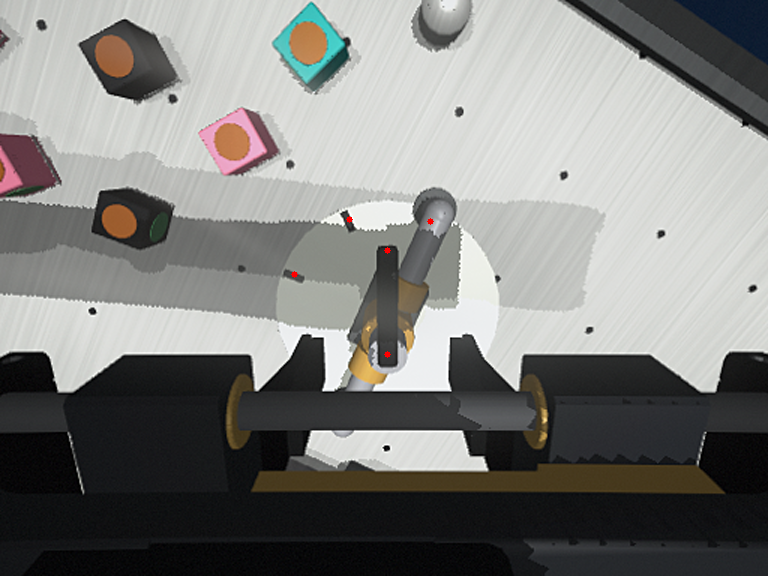

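The wrist view matches the prediction: lever from hub (387,355) to tip (387,248), shut mark (293,275), half mark (348,221). Next I descend, grip the lever and turn it shut.

Request:
send_rows --xyz '[[0,0,0.033],[0,0,0.033],[0,0,0.033],[0,0,0.033],[0,0,0],[0,0,0],[0,0,0],[0,0,0],[0,0,0],[0,0,0]]' --rotation '[[0,0,0],[0,0,0],[0,0,0],[0,0,0],[0,0,0],[0,0,0],[0,0,0],[0,0,0],[0,0,0],[0,0,0]]' --jaw '[0.6,0.6,0.6,0.6,0.6,0.1,0.1,0.1,0.1,0.1]' --newtons 15

```text
time_s: 2.9
tool_pos: [0.6059, 0.2719, 0.2501]
tool_rot: [179.9, -0.0, 119.0]
force: [0.5, 0.5, -0.1]
grip_width: 0.02
grasp_force: 0.0
```

```bash
python3 - <<'E'
from h import *
st();c=cam('top')
p=env.get_obs()['tool_pos'];d=p[:2]-[.6317,.2243];print(np.hypot(*d),np.degrees(np.arctan2(d[1],d[0])))
E
```

```text
2.9 [0.6059 0.2719 0.2501] [ 1.7990e+02 -1.0000e-02  1.1898e+02] F [ 0.5  0.5 -0.1] w 0.02 g 0.0
0.054098989126027716 118.60963269537893
```

Request:
send_rows --xyz '[[0,0,0],[0,0,0],[0,0,0],[-0.0002,-0.0048,0],[-0.0002,-0.0048,0],[-0.0002,-0.0048,0],[-0.0002,-0.0048,0],[-0.0002,-0.0048,0],[-0.0002,-0.0048,0],[-0.0002,-0.0048,0],[-0.0002,-0.0048,0],[-0.0002,-0.0048,0],[-0.0002,-0.0048,0],[-0.0002,-0.0048,0],[-0.0002,-0.0048,0]]' --rotation '[[0,0,0],[0,0,0],[0,0,0],[0,0,-0.09],[0,0,-0.09],[0,0,-0.09],[0,0,-0.09],[0,0,-0.09],[0,0,-0.09],[0,0,-0.09],[0,0,-0.09],[0,0,-0.09],[0,0,-0.09],[0,0,-0.09],[0,0,-0.09]]' --jaw '[0,0,0,0,0,0,0,0,0,0,0,0,0,0,0]' --newtons 15

```text
time_s: 4.45
tool_pos: [0.5784, 0.2247, 0.2495]
tool_rot: [179.9, 0.1, -178.9]
force: [1.7, 1.8, 2.2]
grip_width: 0.0139
grasp_force: 15.0
```

Request:
send_rows --xyz '[[-0.0002,-0.0048,0],[0,-0.001,0],[0,0,0]]' --rotation '[[0,0,-0.09],[0,0,-0.02],[0,0,0]]' --jaw '[0,0,0]'

```text
time_s: 4.75
tool_pos: [0.5787, 0.2199, 0.2496]
tool_rot: [179.8, 0.2, -172.9]
force: [2.0, 4.9, 1.6]
grip_width: 0.0138
grasp_force: 15.2
```

```bash
python3 - <<'E'
from h import *
st()
p=env.get_obs()['tool_pos'];d=p[:2]-[.6317,.2243];print(np.hypot(*d),np.degrees(np.arctan2(d[1],d[0])))
E
```

```text
4.75 [0.5787 0.2199 0.2496] [ 1.7985e+02  1.5000e-01 -1.7288e+02] F [2.  4.9 1.6] w 0.0138 g 15.2
0.05315259996849992 -175.23101999514913
```

Request:
send_rows --xyz '[[0,-0.0015,0],[0,0,0],[0,0,0]]' --rotation '[[0,0,0],[0,0,0],[0,0,0]]' --jaw '[0,0,0]'

```text
time_s: 5.05
tool_pos: [0.5787, 0.2197, 0.2495]
tool_rot: [179.8, 0.2, -172.8]
force: [2.9, 6.8, -0.4]
grip_width: 0.0139
grasp_force: 15.2
```

```bash
python3 - <<'E'
from h import *
st()
E
```

```text
5.05 [0.5787 0.2197 0.2495] [ 1.7978e+02  1.6000e-01 -1.7284e+02] F [ 2.9  6.8 -0.4] w 0.0139 g 15.2
```

Request:
send_rows --xyz '[[0,0.003,0],[0,0,0],[0,0,0],[0,0,0],[0,0,-0.03],[0,0,-0.03],[0.032,0,-0.03],[0.032,0,-0.03],[0.032,0,-0.03],[0.032,0,0],[0,0,0],[0,0,0]]' --rotation '[[0,0,0],[0,0,0],[0,0,0],[0,0,0],[0,0,0],[0,0,0],[0,0,0],[0,0,0],[0,0,0],[0,0,0],[0,0,0],[0,0,0]]' --jaw '[0,0.6,0.6,0.6,0.6,0.8,0.8,0.8,0.8,0.8,0.8,0.8]'

```text
time_s: 6.25
tool_pos: [0.4508, 0.2037, 0.3991]
tool_rot: [-180.0, 0.0, -172.8]
force: [0.4, 0.1, 0.9]
grip_width: 0.0694
grasp_force: 0.0
```

```bash
python3 - <<'E'
from h import *
st();c=cam('wrist');g=cv2.resize(c['image'],(768,576),interpolation=cv2.INTER_CUBIC);cv2.imwrite('pics/w2r.png',c['image'])
cv2.imwrite('pics/w2.png',g)
hsv=cv2.cvtColor(c['image'],cv2.COLOR_BGR2HSV)
m=cv2.inRange(hsv,(5,100,60),(20,255,255))
n,l,s,ce=cv2.connectedComponentsWithStats(m)
for i in range(1,n):
    if s[i,4]>80: print(ce[i].round(1),s[i,4],ray(c,[ce[i]],.04)[0].round(4))
E
```

```text
6.25 [0.4508 0.2037 0.3991] [-1.7999e+02  3.0000e-02 -1.7283e+02] F [0.4 0.1 0.9] w 0.0694 g 0.0
[343.1   6.9] 342 [0.2626 0.269  0.04  ]
[266.6  56.9] 457 [0.3187 0.1965 0.04  ]
[356.5 123.5] 395 [0.3757 0.3096 0.04  ]
[262.9 144.6] 369 [0.4132 0.2048 0.04  ]
[330.9 194.7] 298 [0.4646 0.2975 0.04  ]
[391.2 217.5] 271 [0.485  0.3798 0.04  ]
[128.8 274. ] 390 [0.6103 0.0461 0.04  ]
[386.  274.3] 483 [0.567  0.3941 0.04  ]
[232.8 292.6] 190 [0.6225 0.1898 0.04  ]
[358.4 318.1] 4102 [0.642  0.3729 0.04  ]
[281.3 293.2] 215 [0.6151 0.2572 0.04  ]
[232.6 307. ] 81 [0.6462 0.1918 0.04  ]
[281.4 308. ] 81 [0.6392 0.2609 0.04  ]
```

View pics/w2.png

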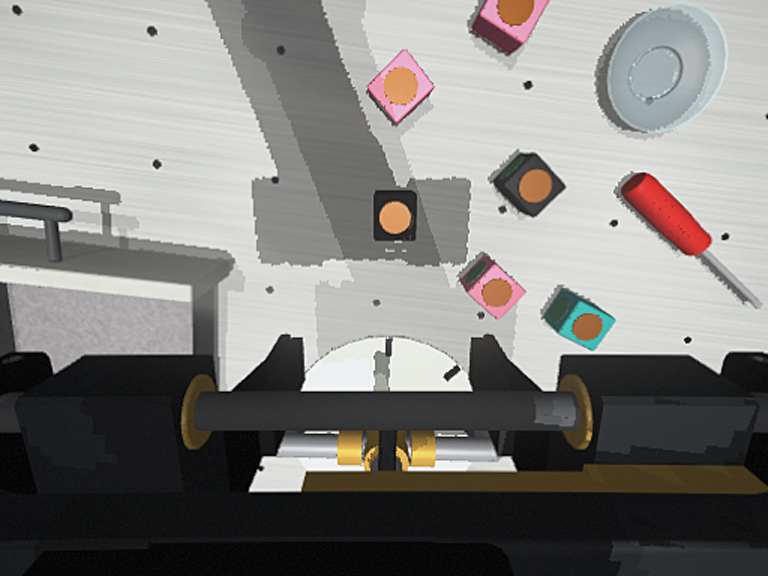

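Wrist view: cube A at (395,217) is square to the tool, and cube B at (535,186) is turned about 45°. The pink cubes are at (400,86), (497,292) and (515,8), and the turquoise one is at (587,327). I'll grasp A first and measure the drawer.

```bash
python3 - <<'E'
from h import *
plan(.413,.2045,.187,-172.8,7)
c=cam('top');k=.64
for n,(u,v,z) in {'divF':(447,325,.06),'divB':(444,235,.06),'wallL F':(359,325,.06),'wallLB':(358,237,.06),'wallR F':(503,320,.06),'wallRB':(500,232,.06),'panTopL':(350,334,.09),'panTopR':(516,328,.09),'hl':(402,354,.07),'hr':(467,351,.07),'cabL':(347,232,.106),'cabR':(511,222,.106)}.items(): print(n,ray(c,[(u*k,v*k)],z)[0].round(4))
g=c['image'];a=cv2.resize(g[130:235,210:340],(780,630)[:2],interpolation=cv2.INTER_CUBIC)[:600];cv2.imwrite('pics/drw.png',a)
c=cv2.imread('pics/w2r.png');
E
```

```text
n=7 row xyz=[0.0054,0.0008,0.0302] rot z=-0.0002  (D=[-0.038  0.001 -0.212] dyaw=0.1)
divF [ 0.4925 -0.1182  0.06  ]
divB [ 0.6698 -0.1212  0.06  ]
wallL F [0.4985 0.0486 0.06  ]
wallLB [0.6717 0.046  0.06  ]
wallR F [ 0.4982 -0.2254  0.06  ]
wallRB [ 0.6721 -0.2307  0.06  ]
panTopL [0.4771 0.0644 0.09  ]
panTopR [ 0.4771 -0.2444  0.09  ]
hl [ 0.439  -0.0307  0.07  ]
hr [ 0.4401 -0.1526  0.07  ]
cabL [0.669  0.0646 0.106 ]
cabR [ 0.6778 -0.2461  0.106 ]
```

View pics/drw.png

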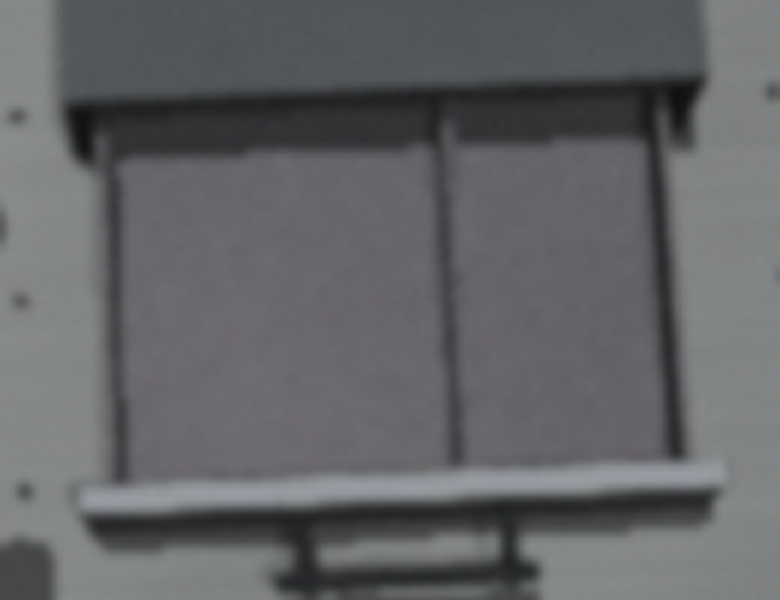

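The drawer is nearly square to the world, with the front panel's inner face at x≈0.491. The wide compartment runs y −0.117 to 0.047 (middle −0.035) and the narrow one has its middle at −0.175. Now I grasp cube A.

Request:
send_rows --xyz '[[0.0054,0.0008,0.0302],[0.0054,0.0008,0.0302],[0.0054,0.0008,0.0302],[0.0054,0.0008,0.0302],[0.0054,0.0008,0.0302],[0.0054,0.0008,0.0302],[0.0054,0.0008,0.0302],[0,0,0],[0,0,0],[0,0,0],[0,0,0],[0,0,0],[0,0,0],[0,0,-0.03],[0,0,-0.03],[0,0,-0.03],[0,0,-0.01],[0,0,0]]' --rotation '[[0,0,0],[0,0,0],[0,0,0],[0,0,0],[0,0,0],[0,0,0],[0,0,0],[0,0,0],[0,0,0],[0,0,0],[0,0,0],[0,0,0],[0,0,0],[0,0,0],[0,0,0],[0,0,0],[0,0,0],[0,0,0]]' --jaw '[0.8,0.8,0.8,0.8,0.8,0.8,0.8,0.8,0,0,0,0,0,0,0,0,0,0]' --newtons 30

```text
time_s: 8.15
tool_pos: [0.4134, 0.2052, 0.2889]
tool_rot: [179.9, 0.2, -172.8]
force: [0.2, 0.2, -0.9]
grip_width: 0.0334
grasp_force: 30.0
```

```bash
python3 - <<'E'
from h import *
st()
plan(.615,.0,.30,-179,8)
plan(.615,.0,.30,-179,10)
E
```

```text
8.15 [0.4134 0.2052 0.2889] [ 179.93    0.19 -172.84] F [ 0.2  0.2 -0.9] w 0.0334 g 30.0
n=8 row xyz=[-0.0231,-0.0275,-0.0014] rot z=0.0134  (D=[ 0.202 -0.205  0.011] dyaw=-6.2)
n=10 row xyz=[-0.0185,-0.0220,-0.0011] rot z=0.0108  (D=[ 0.202 -0.205  0.011] dyaw=-6.2)
```

Request:
send_rows --xyz '[[-0.018,-0.022,-0.0015],[-0.018,-0.022,-0.0015],[-0.018,-0.022,-0.0015],[-0.018,-0.022,-0.0015],[-0.018,-0.022,-0.0015],[-0.018,-0.022,-0.0015],[-0.018,-0.022,-0.0015],[-0.018,-0.022,-0.0015],[-0.018,-0.022,-0.0015],[-0.018,-0.022,-0.0015],[0,0,0],[0,0,0]]' --rotation '[[0,0,0.011],[0,0,0.011],[0,0,0.011],[0,0,0.011],[0,0,0.011],[0,0,0.011],[0,0,0.011],[0,0,0.011],[0,0,0.011],[0,0,0.011],[0,0,0],[0,0,0]]' --jaw '[0,0,0,0,0,0,0,0,0,0,0,0]'

```text
time_s: 9.35
tool_pos: [0.6084, -0.0012, 0.3002]
tool_rot: [-180.0, -0.2, -179.2]
force: [0.4, 0.9, -1.4]
grip_width: 0.0335
grasp_force: 30.0
```

Request:
send_rows --xyz '[[0,0,0.03],[0,0,0.03],[0,0,0.02],[0,0,0.0085],[0,0,0],[0,0,0]]' --rotation '[[0,0,0],[0,0,0],[0,0,0],[0,0,0],[0,0,0],[0,0,0]]' --jaw '[0,0,0,0,0,0]'

```text
time_s: 9.95
tool_pos: [0.6092, 0.0009, 0.2148]
tool_rot: [179.9, 0.1, -179.0]
force: [0.7, 1.3, 3.0]
grip_width: 0.0336
grasp_force: 30.0
```

```bash
python3 - <<'E'
from h import *
st()
E
```

```text
9.95 [0.6092 0.0009 0.2148] [ 1.7993e+02  1.2000e-01 -1.7903e+02] F [0.7 1.3 3. ] w 0.0336 g 30.0
```

Request:
send_rows --xyz '[[0,0,0.004],[0,0,0],[0,0,0]]' --rotation '[[0,0,0],[0,0,0],[0,0,0]]' --jaw '[0,0,0]'

```text
time_s: 10.25
tool_pos: [0.6111, 0.0008, 0.2144]
tool_rot: [179.9, 0.5, -179.1]
force: [0.9, 1.9, 16.8]
grip_width: 0.0341
grasp_force: 30.0
```

Request:
send_rows --xyz '[[0,0,-0.003],[0,0,0],[0,0,0],[0,0,0],[0,0,0]]' --rotation '[[0,0,0],[0,0,0],[0,0,0],[0,0,0],[0,0,0]]' --jaw '[0,0,0.55,0.55,0.55]'

```text
time_s: 10.75
tool_pos: [0.6082, -0.0006, 0.2121]
tool_rot: [-180.0, -0.1, -179.1]
force: [-0.1, -1.0, -0.2]
grip_width: 0.0459
grasp_force: 0.0
```

Request:
send_rows --xyz '[[0,0,-0.03],[0,0,-0.03],[0,0,-0.03],[0,0,-0.03],[0,0,-0.03],[0,0,0],[0,0,0]]' --rotation '[[0,0,0],[0,0,0],[0,0,0],[0,0,0],[0,0,0],[0,0,0],[0,0,0]]' --jaw '[0.55,0.55,0.55,0.55,0.55,0.55,0.55]'

```text
time_s: 11.45
tool_pos: [0.6088, -0.0008, 0.363]
tool_rot: [180.0, 0.0, -179.1]
force: [0.2, 0.1, -1.0]
grip_width: 0.0484
grasp_force: 0.0
```

```bash
python3 - <<'E'
from h import *
st();c=cam('wrist','w3')
hsv=cv2.cvtColor(c['image'],cv2.COLOR_BGR2HSV)
m=cv2.inRange(hsv,(5,100,60),(20,255,255))
n,l,s,ce=cv2.connectedComponentsWithStats(m)
for i in range(1,n):
    if s[i,4]>80: print(ce[i].round(1),s[i,4],ray(c,[ce[i]],.06)[0].round(4),ray(c,[ce[i]],.04)[0].round(4))
t=cam('top')['image'];a=np.vstack([c['image'],cv2.resize(t[130:250,200:360],(512,384))]);cv2.imwrite('pics/w3v.png',cv2.resize(a,(400,600)))
E
```

```text
11.45 [ 0.6088 -0.0008  0.363 ] [ 1.7999e+02  1.0000e-02 -1.7914e+02] F [ 0.2  0.1 -1. ] w 0.0484 g 0.0
[258.6 190.1] 452 [ 6.117e-01 -2.000e-04  6.000e-02] [ 6.176e-01 -1.000e-04  4.000e-02]
[447.1 201.4] 1801 [0.6212 0.1972 0.06  ] [0.6277 0.2113 0.04  ]
[164.5 272.9] 314 [ 0.7116 -0.1059  0.06  ] [ 0.7245 -0.1132  0.04  ]
[350.4 273.6] 373 [0.7094 0.1059 0.06  ] [0.7222 0.1136 0.04  ]
[327.3 319.6] 3865 [0.7727 0.0848 0.06  ] [0.79  0.091 0.04 ]
```

View pics/w3v.png

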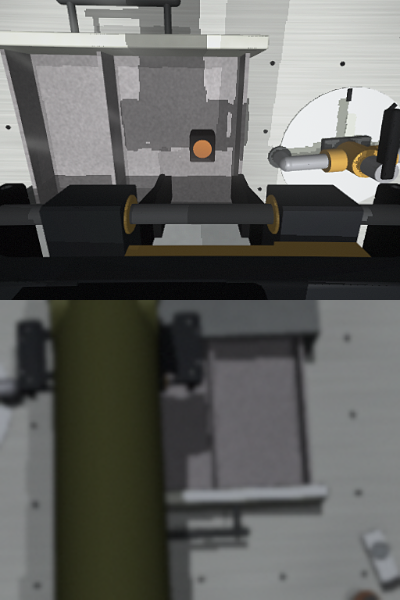

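Cube A stands in the wide compartment at (0.612, 0.000), seen at (203,148) in the wrist half of the picture. Next is cube B.

```bash
python3 - <<'E'
from h import *
plan(.3745,.3075,.36,148,13)
E
```

```text
n=13 row xyz=[0.0236,0.0188,0.0001] rot z=0.0441  (D=[-0.234  0.308 -0.001] dyaw=-32.9)
```

Request:
send_rows --xyz '[[0.0236,0.0188,0],[0.0236,0.0188,0],[0.0236,0.0188,0],[0.0236,0.0188,0],[0.0236,0.0188,0],[0.0236,0.0188,0],[0.0236,0.0188,0],[0.0236,0.0188,0],[0.0236,0.0188,0],[0.0236,0.0188,0],[0.0236,0.0188,0],[0.0236,0.0188,0],[0.0236,0.0188,0],[0,0,0],[0,0,0]]' --rotation '[[0,0,0.044],[0,0,0.044],[0,0,0.044],[0,0,0.044],[0,0,0.044],[0,0,0.044],[0,0,0.044],[0,0,0.044],[0,0,0.044],[0,0,0.044],[0,0,0.044],[0,0,0.044],[0,0,0.044],[0,0,0],[0,0,0]]' --jaw '[0.7,0.7,0.7,0.7,0.7,0.7,0.7,0.7,0.7,0.7,0.7,0.7,0.7,0.7,0.7]'

```text
time_s: 13.05
tool_pos: [0.3745, 0.3076, 0.3615]
tool_rot: [-179.8, -0.0, 148.2]
force: [-0.3, -0.8, 0.2]
grip_width: 0.061
grasp_force: 0.0
```

```bash
cat >> h.py <<'E'
def cubes(c,z=.04):
    hsv=cv2.cvtColor(c['image'],cv2.COLOR_BGR2HSV)
    n,l,s,ce=cv2.connectedComponentsWithStats(cv2.inRange(hsv,(5,100,60),(20,255,255)))
    for i in range(1,n):
        if s[i,4]>80: print(ce[i].round(1),s[i,4],ray(c,[ce[i]],z)[0].round(4))
E
python3 - <<'E'
from h import *
st();c=cam('wrist','w4');cubes(c)
cv2.imwrite('pics/w4v.png',cv2.resize(c['image'][100:292,130:386],(640,480),interpolation=cv2.INTER_CUBIC))
E
```

```text
13.05 [0.3745 0.3076 0.3615] [-1.7983e+02 -3.0000e-02  1.4821e+02] F [-0.3 -0.8  0.2] w 0.061 g 0.0
[166.8 109.1] 488 [0.2587 0.268  0.04  ]
[261.1 182.6] 404 [0.3755 0.3093 0.04  ]
[147.7 192.3] 376 [0.3186 0.1961 0.04  ]
[362.6 229.2] 312 [0.4847 0.3797 0.04  ]
[291.9 249.7] 317 [0.4648 0.2972 0.04  ]
[143.  273.1] 366 [0.3968 0.1277 0.04  ]
[372.  275.4] 434 [0.5456 0.3626 0.04  ]
[353.  319.9] 3847 [0.5918 0.314  0.04  ]
```

View pics/w4v.png

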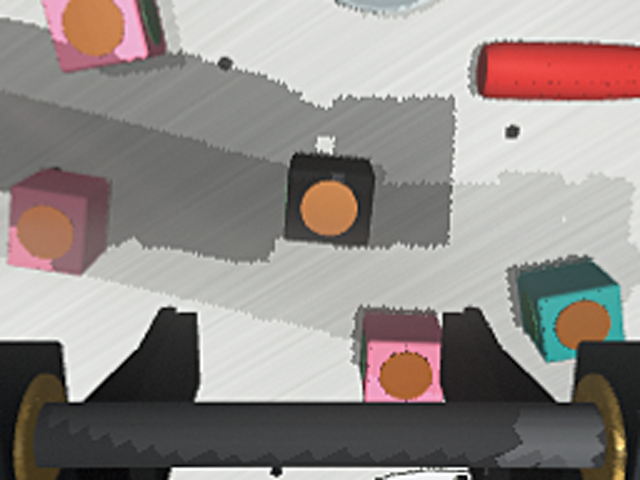

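Cube B at (329,208) is square to the jaws. No pink cube is in the path of the fingers.

Request:
send_rows --xyz '[[0,0.0015,0.035],[0,0,0.035],[0,0,0.035],[0,0,0.035],[0,0,0.035],[0,0,0],[0,0,0],[0,0,0]]' --rotation '[[0,0,0],[0,0,0],[0,0,0],[0,0,0],[0,0,0],[0,0,0],[0,0,0],[0,0,0]]' --jaw '[0.7,0.7,0.7,0.7,0.7,0.7,0.7,0.3]' --newtons 30

```text
time_s: 13.9
tool_pos: [0.3763, 0.3081, 0.1884]
tool_rot: [-180.0, 0.0, 148.0]
force: [0.3, 0.1, -0.5]
grip_width: 0.0577
grasp_force: 0.0
```

Request:
send_rows --xyz '[[0,0,0],[0,0,0],[0,0,0],[0,0,0],[0,0,-0.03],[0,0,-0.03],[0,0,-0.03],[0,0,-0.03],[0,0,0]]' --rotation '[[0,0,0],[0,0,0],[0,0,0],[0,0,0],[0,0,0],[0,0,0],[0,0,0],[0,0,0],[0,0,0]]' --jaw '[0,0,0,0,0,0,0,0,0]'

```text
time_s: 14.8
tool_pos: [0.3769, 0.3099, 0.3124]
tool_rot: [179.6, 0.1, 148.1]
force: [0.8, 0.5, -1.1]
grip_width: 0.0384
grasp_force: 29.3
```

```bash
python3 - <<'E'
from h import *
st();plan(.61,-.07,.305,180,15)
E
```

```text
14.8 [0.3769 0.3099 0.3124] [1.7956e+02 1.5000e-01 1.4809e+02] F [ 0.8  0.5 -1.1] w 0.0384 g 29.3
n=15 row xyz=[-0.0226,-0.0199,0.0005] rot z=-0.0371  (D=[ 0.233 -0.38  -0.007] dyaw=31.9)
```

Request:
send_rows --xyz '[[-0.0226,-0.0199,0],[-0.0226,-0.0199,0],[-0.0226,-0.0199,0],[-0.0226,-0.0199,0],[-0.0226,-0.0199,0],[-0.0226,-0.0199,0],[-0.0226,-0.0199,0],[-0.0226,-0.0199,0],[-0.0226,-0.0199,0],[-0.0226,-0.0199,0],[-0.0226,-0.0199,0],[-0.0226,-0.0199,0],[-0.0226,-0.0199,0],[-0.0226,-0.0199,0],[-0.0226,-0.0199,0],[0,0,0],[0,0,0]]' --rotation '[[0,0,-0.037],[0,0,-0.037],[0,0,-0.037],[0,0,-0.037],[0,0,-0.037],[0,0,-0.037],[0,0,-0.037],[0,0,-0.037],[0,0,-0.037],[0,0,-0.037],[0,0,-0.037],[0,0,-0.037],[0,0,-0.037],[0,0,-0.037],[0,0,-0.037],[0,0,0],[0,0,0]]' --jaw '[0,0,0,0,0,0,0,0,0,0,0,0,0,0,0,0,0]'

```text
time_s: 16.5
tool_pos: [0.6089, -0.0715, 0.3066]
tool_rot: [180.0, -0.1, 179.8]
force: [-0.2, 0.3, -1.3]
grip_width: 0.0379
grasp_force: 29.3
```

Request:
send_rows --xyz '[[0,0,0.03],[0,0,0.03],[0,0,0.025],[0,0,0.009],[0,0,0],[0,0,0]]' --rotation '[[0,0,0],[0,0,0],[0,0,0],[0,0,0],[0,0,0],[0,0,0]]' --jaw '[0,0,0,0,0,0]'

```text
time_s: 17.1
tool_pos: [0.6095, -0.0707, 0.2152]
tool_rot: [180.0, 0.1, 179.9]
force: [0.7, -1.0, -1.1]
grip_width: 0.0384
grasp_force: 29.3
```

Request:
send_rows --xyz '[[0,0,0.004],[0,0,0],[0,0,0],[0,0,0],[0,0,0],[0,0,0]]' --rotation '[[0,0,0],[0,0,0],[0,0,0],[0,0,0],[0,0,0],[0,0,0]]' --jaw '[0,0,0,0.6,0.6,0.6]'

```text
time_s: 17.7
tool_pos: [0.6094, -0.0712, 0.2103]
tool_rot: [180.0, 0.0, 179.9]
force: [-0.3, 0.5, 0.4]
grip_width: 0.0506
grasp_force: 0.0
```

Request:
send_rows --xyz '[[0,0,-0.03],[0,0,-0.03],[0,0,-0.03],[0,0,-0.03],[0,0,-0.03],[0,0,0],[0,0,0]]' --rotation '[[0,0,0],[0,0,0],[0,0,0],[0,0,0],[0,0,0],[0,0,0],[0,0,0]]' --jaw '[0.6,0.6,0.6,0.6,0.6,0.6,0.6]'

```text
time_s: 18.4
tool_pos: [0.6093, -0.0713, 0.3607]
tool_rot: [180.0, 0.1, 179.9]
force: [0.8, -0.3, -0.8]
grip_width: 0.0523
grasp_force: 0.0
```

```bash
python3 - <<'E'
from h import *
st();cubes(cam('wrist','w5'),.06);print('top');cubes(cam('top','t5'),.04)
plan(.501,-.403,.36,170,14)
E
```

```text
18.4 [ 0.6093 -0.0713  0.3607] [1.7999e+02 9.0000e-02 1.7988e+02] F [ 0.8 -0.3 -0.8] w 0.0523 g 0.0
[257.6 187.1] 463 [ 0.6088 -0.0718  0.06  ]
[497.9 198.6] 941 [0.6217 0.1755 0.06  ]
[327.  189.8] 469 [ 0.6119 -0.      0.06  ]
[157.4 273.4] 337 [ 0.71   -0.1853  0.06  ]
[357.7 273.9] 419 [0.7111 0.0412 0.06  ]
[336.  319.7] 3869 [0.7734 0.0214 0.06  ]
top
[406.  134.2] 990 [ 0.7161 -0.5091  0.04  ]
n=14 row xyz=[0.0057,-0.0243,-0.0001] rot z=0.0123  (D=[-0.108 -0.332  0.001] dyaw=-9.9)
```

Both cubes are inside, at (0.609,−0.072) and (0.612,0.000). Cube C at top px (592,317) is next. I'll approach it with the jaws along x so the gripper body stays clear of the beam block.

```bash
python3 - <<'E'
from h import *
print(env.get_obs()['qpos'].round(0));plan(.501,-.405,.36,103,14)
E
```

```text
[-7. 15. 14. 93. -4. 72. 97.]
n=14 row xyz=[-0.0083,-0.0257,-0.0001] rot z=0.0959  (D=[-0.108 -0.334  0.001] dyaw=-76.9)
```

Request:
send_rows --xyz '[[-0.0083,-0.0257,0],[-0.0083,-0.0257,0],[-0.0083,-0.0257,0],[-0.0083,-0.0257,0],[-0.0083,-0.0257,0],[-0.0083,-0.0257,0],[-0.0083,-0.0257,0],[-0.0083,-0.0257,0],[-0.0083,-0.0257,0],[-0.0083,-0.0257,0],[-0.0083,-0.0257,0],[-0.0083,-0.0257,0],[-0.0083,-0.0257,0],[-0.0083,-0.0257,0],[0,0,0],[0,0,0]]' --rotation '[[0,0,0.096],[0,0,0.096],[0,0,0.096],[0,0,0.096],[0,0,0.096],[0,0,0.096],[0,0,0.096],[0,0,0.096],[0,0,0.096],[0,0,0.096],[0,0,0.096],[0,0,0.096],[0,0,0.096],[0,0,0.096],[0,0,0],[0,0,0]]' --jaw '[0.7,0.7,0.7,0.7,0.7,0.7,0.7,0.7,0.7,0.7,0.7,0.7,0.7,0.7,0.7,0.7]'

```text
time_s: 20.1
tool_pos: [0.5007, -0.4045, 0.3588]
tool_rot: [-179.9, -0.1, 102.9]
force: [0.1, -0.2, 0.2]
grip_width: 0.061
grasp_force: 0.0
```

```bash
python3 - <<'E'
from h import *
st();c=cam('wrist','w6');cubes(c)
cv2.imwrite('pics/w6v.png',cv2.resize(c['image'][:292],(640,365),interpolation=cv2.INTER_CUBIC))
E
```

```text
20.1 [ 0.5007 -0.4045  0.3588] [-1.7994e+02 -1.0000e-01  1.0286e+02] F [ 0.1 -0.2  0.2] w 0.061 g 0.0
[139.1  40.2] 470 [ 0.3595 -0.294   0.04  ]
[259.6 184.9] 407 [ 0.5022 -0.4066  0.04  ]
[143.4 273.4] 399 [ 0.3906 -0.5454  0.04  ]
[372.4 274.4] 412 [ 0.6594 -0.4852  0.04  ]
[352.9 319.8] 3892 [ 0.6572 -0.553   0.04  ]
```

View pics/w6v.png

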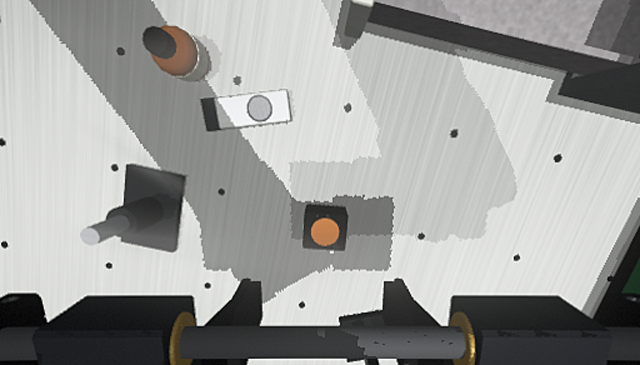

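Cube C at (325,231) is square to the jaws. The slider is at (247,110), tilted about 8° in this view.

Request:
send_rows --xyz '[[-0.002,0.001,0.0345],[0,0,0.0345],[0,0,0.0345],[0,0,0.0345],[0,0,0.0345],[0,0,0],[0,0,0],[0,0,0]]' --rotation '[[0,0,0],[0,0,0],[0,0,0],[0,0,0],[0,0,0],[0,0,0],[0,0,0],[0,0,0]]' --jaw '[0.7,0.7,0.7,0.7,0.7,0.7,0.7,0.3]'

```text
time_s: 20.95
tool_pos: [0.5033, -0.4054, 0.1874]
tool_rot: [180.0, -0.0, 103.0]
force: [-0.5, -1.0, 0.6]
grip_width: 0.0578
grasp_force: 0.0
```

Request:
send_rows --xyz '[[0,0,0],[0,0,0],[0,0,0],[0,0,0],[0,0,-0.03],[0,0,-0.03],[0,0,-0.03],[0,0,-0.03],[0,0,0]]' --rotation '[[0,0,0],[0,0,0],[0,0,0],[0,0,0],[0,0,0],[0,0,0],[0,0,0],[0,0,0],[0,0,0]]' --jaw '[0,0,0,0,0,0,0,0,0]'

```text
time_s: 21.85
tool_pos: [0.5033, -0.4076, 0.3125]
tool_rot: [179.7, 0.3, 102.9]
force: [0.0, -1.2, 0.3]
grip_width: 0.0385
grasp_force: 29.3
```

```bash
python3 - <<'E'
from h import *
st();plan(.552,-.035,.305,180,15)
E
```

```text
21.85 [ 0.5033 -0.4076  0.3125] [179.67   0.34 102.86] F [ 0.  -1.2  0.3] w 0.0385 g 29.3
n=15 row xyz=[0.0150,0.0225,0.0005] rot z=-0.0898  (D=[ 0.049  0.373 -0.007] dyaw=77.1)
```

Request:
send_rows --xyz '[[0.015,0.0225,0],[0.015,0.0225,0],[0.015,0.0225,0],[0.015,0.0225,0],[0.015,0.0225,0],[0.015,0.0225,0],[0.015,0.0225,0],[0.015,0.0225,0],[0.015,0.0225,0],[0.015,0.0225,0],[0.015,0.0225,0],[0.015,0.0225,0],[0.015,0.0225,0],[0.015,0.0225,0],[0.015,0.0225,0],[0,0,0],[0,0,0]]' --rotation '[[0,0,-0.09],[0,0,-0.09],[0,0,-0.09],[0,0,-0.09],[0,0,-0.09],[0,0,-0.09],[0,0,-0.09],[0,0,-0.09],[0,0,-0.09],[0,0,-0.09],[0,0,-0.09],[0,0,-0.09],[0,0,-0.09],[0,0,-0.09],[0,0,-0.09],[0,0,0],[0,0,0]]' --jaw '[0,0,0,0,0,0,0,0,0,0,0,0,0,0,0,0,0]'

```text
time_s: 23.55
tool_pos: [0.5501, -0.0334, 0.307]
tool_rot: [-180.0, -0.0, -179.7]
force: [-0.7, -0.3, -1.1]
grip_width: 0.0382
grasp_force: 29.3
```

Request:
send_rows --xyz '[[0,0,0.03],[0,0,0.03],[0,0,0.03],[0,0,0.009],[0,0,0],[0,0,0]]' --rotation '[[0,0,0],[0,0,0],[0,0,0],[0,0,0],[0,0,0],[0,0,0]]' --jaw '[0,0,0,0,0,0]'

```text
time_s: 24.15
tool_pos: [0.5509, -0.0348, 0.2088]
tool_rot: [-180.0, 0.0, -179.9]
force: [0.6, -0.5, -0.7]
grip_width: 0.0377
grasp_force: 30.0
```

Request:
send_rows --xyz '[[0,0,0],[0,0,0],[0,0,0],[0,0,-0.03],[0,0,-0.03],[0,0,-0.03],[0,0,-0.03],[0,0,-0.03],[0,0,0],[0,0,0]]' --rotation '[[0,0,0],[0,0,0],[0,0,0],[0,0,0],[0,0,0],[0,0,0],[0,0,0],[0,0,0],[0,0,0],[0,0,0]]' --jaw '[0.6,0.6,0.6,0.6,0.6,0.6,0.6,0.6,0.6,0.6]'

```text
time_s: 25.15
tool_pos: [0.5505, -0.0337, 0.3593]
tool_rot: [180.0, 0.1, -179.8]
force: [-0.3, 0.0, -1.2]
grip_width: 0.0519
grasp_force: 0.0
```

```bash
python3 - <<'E'
from h import *
st();c=cam('wrist','w7');cubes(c,.06)
t=cam('top','t7');g=t['image']
sub=g[215:260,335:372];m=((sub.min(2)>150)).astype(np.uint8);print(sub.max(),np.median(sub))
gray=cv2.cvtColor(g,cv2.COLOR_BGR2GRAY)
# slider from wrist w6 view: corners read by eye there are checked with a ray of the top view
k=.64;P=ray(t,[(541*k,349*k),(558*k,380*k),(550*k,364*k)],.014);d=P[0]-P[1];print(P.round(4),np.degrees(np.arctan2(d[1],d[0])),np.hypot(*d[:2]))
plan(.416,-.322,.36,-158.5,12)
E
```

```text
25.15 [ 0.5505 -0.0337  0.3593] [ 1.7998e+02  1.0000e-01 -1.7977e+02] F [-0.3  0.  -1.2] w 0.0519 g 0.0
[256.5 187.4] 466 [ 0.55   -0.0353  0.06  ]
[464.6 241.5] 1011 [0.6098 0.1889 0.06  ]
[224.4 242.1] 343 [ 0.612  -0.0702  0.06  ]
[288.2 244.9] 384 [ 6.151e-01 -6.000e-04  6.000e-02]
[157.6 273.2] 358 [ 0.6507 -0.1463  0.06  ]
[357.7 273.8] 429 [0.6506 0.0788 0.06  ]
[334.5 319.5] 4073 [0.7126 0.0577 0.06  ]
153 126.0
[[ 0.4458 -0.3031  0.014 ]
 [ 0.3839 -0.3322  0.014 ]
 [ 0.4157 -0.3188  0.014 ]] 25.18578165376888 0.06843207093736366
n=12 row xyz=[0.0152,-0.0219,-0.0002] rot z=-0.0309  (D=[-0.134 -0.288  0.003] dyaw=21.3)
```

All three cubes are in the wide compartment. For the slider I'll turn the tool by a half turn, because wrist joint 7 would otherwise be near its limit.

Request:
send_rows --xyz '[[0,0,0],[0,0,0],[0,0,0],[0,0,0],[0,0,0],[0,0,0],[0,0,0],[0,0,0],[0,0,0],[0,0,0],[0,0,0],[0,0,0],[0,0,0],[0,0,0],[0,0,0],[0,0,0],[0,0,0],[0,0,0],[0,0,0],[0,0,0]]' --rotation '[[0,0,0.138],[0,0,0.138],[0,0,0.138],[0,0,0.138],[0,0,0.138],[0,0,0.138],[0,0,0.138],[0,0,0.138],[0,0,0.138],[0,0,0.138],[0,0,0.138],[0,0,0.138],[0,0,0.138],[0,0,0.138],[0,0,0.138],[0,0,0.138],[0,0,0.138],[0,0,0.138],[0,0,0.138],[0,0,0.138]]' --jaw '[0.6,0.6,0.6,0.6,0.6,0.6,0.6,0.6,0.6,0.6,0.6,0.6,0.6,0.6,0.6,0.6,0.6,0.6,0.6,0.6]'

```text
time_s: 27.25
tool_pos: [0.55, -0.0336, 0.3568]
tool_rot: [-180.0, 0.2, 21.8]
force: [-0.2, 0.1, -0.4]
grip_width: 0.0524
grasp_force: 0.0
```

```bash
python3 - <<'E'
from h import *
st();plan(.416,-.320,.36,22,10)
E
```

```text
27.25 [ 0.55   -0.0336  0.3568] [-1.7996e+02  1.7000e-01  2.1770e+01] F [-0.2  0.1 -0.4] w 0.0524 g 0.0
n=10 row xyz=[-0.0231,0.0216,-0.0003] rot z=-0.0004  (D=[-0.134 -0.286  0.003] dyaw=0.2)
```

Request:
send_rows --xyz '[[-0.023,0.0216,0],[-0.023,0.0216,0],[-0.023,0.0216,0],[-0.023,0.0216,0],[-0.023,0.0216,0],[-0.023,0.0216,0],[-0.023,0.0216,0],[-0.023,0.0216,0],[-0.023,0.0216,0],[-0.023,0.0216,0],[0,0,0],[0,0,0]]' --rotation '[[0,0,0],[0,0,0],[0,0,0],[0,0,0],[0,0,0],[0,0,0],[0,0,0],[0,0,0],[0,0,0],[0,0,0],[0,0,0],[0,0,0]]' --jaw '[0.6,0.6,0.6,0.6,0.6,0.6,0.6,0.6,0.6,0.6,0.6,0.6]'

```text
time_s: 28.45
tool_pos: [0.418, -0.3205, 0.3574]
tool_rot: [-179.9, 0.1, 22.0]
force: [0.4, 0.1, 0.8]
grip_width: 0.052
grasp_force: 0.0
```

```bash
python3 - <<'E'
from h import *
st();c=cam('wrist','w8');g=c['image']
q=proj(c,[[.4157,-.3188,.014],[.416,-.32,.014]]);print(q)
v=cv2.resize(g[90:282,130:386],(640,480),interpolation=cv2.INTER_CUBIC)
cv2.imwrite('pics/w8v.png',v)
E
```

```text
28.45 [ 0.418  -0.3205  0.3574] [-1.799e+02  8.000e-02  2.198e+01] F [0.4 0.1 0.8] w 0.052 g 0.0
[[255.67204502 177.36190805]
 [256.71342203 177.5029113 ]]
```

View pics/w8v.png

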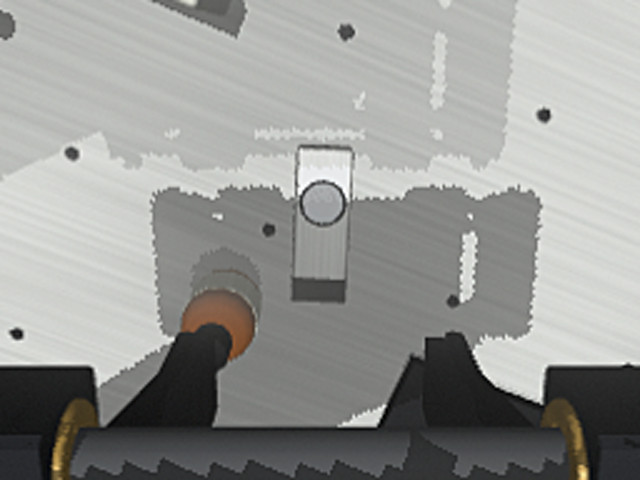

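The slider spans (298–354, 147) to (292–346, 300) and leans about 2.6°. The bottle is at (217,325), so I'll grip the slider's far half to keep the gripper body clear of it.

Request:
send_rows --xyz '[[0.016,0.002,0],[0,0,0.034],[0,0,0.034],[0,0,0.034],[0,0,0.034],[0,0,0.034],[0,0,0],[0,0,0]]' --rotation '[[0,0,0.04],[0,0,0],[0,0,0],[0,0,0],[0,0,0],[0,0,0],[0,0,0],[0,0,0]]' --jaw '[0.53,0.53,0.53,0.53,0.53,0.53,0.53,0.53]'

```text
time_s: 29.3
tool_pos: [0.4345, -0.315, 0.1883]
tool_rot: [-179.9, 0.1, 19.9]
force: [1.0, -1.0, 0.2]
grip_width: 0.0459
grasp_force: 0.0
```

Request:
send_rows --xyz '[[0,0,0.001],[0,0,0],[0,0,0],[0,0,0],[0,0,0],[0,0,-0.03],[0,0,-0.03],[0,0,-0.03],[0,0,-0.03],[0,0,0]]' --rotation '[[0,0,0],[0,0,0],[0,0,0],[0,0,0],[0,0,0],[0,0,0],[0,0,0],[0,0,0],[0,0,0],[0,0,0]]' --jaw '[0,0,0,0,0,0,0,0,0,0]' --newtons 40

```text
time_s: 30.3
tool_pos: [0.4352, -0.3174, 0.3116]
tool_rot: [179.7, -0.3, 19.8]
force: [-0.4, -1.6, 0.3]
grip_width: 0.0258
grasp_force: 39.9
```

```bash
python3 - <<'E'
from h import *
st();plan(.61,-.175,.305,0,8)
E
```

```text
30.3 [ 0.4352 -0.3174  0.3116] [179.7   -0.33  19.78] F [-0.4 -1.6  0.3] w 0.0258 g 39.9
n=8 row xyz=[0.0250,-0.0133,0.0008] rot z=0.0432  (D=[ 0.175  0.142 -0.007] dyaw=-19.8)
```

Request:
send_rows --xyz '[[0.025,-0.0133,0],[0.025,-0.0133,0],[0.025,-0.0133,0],[0.025,-0.0133,0],[0.025,-0.0133,0],[0.025,-0.0133,0],[0.025,-0.0133,0],[0.025,-0.0133,0],[0,0,0],[0,0,0]]' --rotation '[[0,0,0.043],[0,0,0.043],[0,0,0.043],[0,0,0.043],[0,0,0.043],[0,0,0.043],[0,0,0.043],[0,0,0.043],[0,0,0],[0,0,0]]' --jaw '[0,0,0,0,0,0,0,0,0,0]'

```text
time_s: 31.3
tool_pos: [0.6089, -0.1732, 0.3062]
tool_rot: [180.0, 0.1, 0.2]
force: [0.0, -0.1, -0.7]
grip_width: 0.0252
grasp_force: 39.9
```

Request:
send_rows --xyz '[[0,0,0.03],[0,0,0.03],[0,0,0.03],[0,0,0.01],[0,0,0],[0,0,0]]' --rotation '[[0,0,0],[0,0,0],[0,0,0],[0,0,0],[0,0,0],[0,0,0]]' --jaw '[0,0,0,0,0,0]'

```text
time_s: 31.9
tool_pos: [0.6083, -0.1748, 0.208]
tool_rot: [180.0, -0.0, 0.0]
force: [0.2, -0.6, -0.2]
grip_width: 0.0253
grasp_force: 40.0
```

Request:
send_rows --xyz '[[0,0,0],[0,0,0],[0,0,0],[0,0,-0.03],[0,0,-0.03],[0,0,-0.03],[0,0,-0.03],[0,0,-0.03],[0,0,0],[0,0,0]]' --rotation '[[0,0,0],[0,0,0],[0,0,0],[0,0,0],[0,0,0],[0,0,0],[0,0,0],[0,0,0],[0,0,0],[0,0,0]]' --jaw '[0.5,0.5,0.5,0.5,0.5,0.5,0.5,0.5,0.5,0.5]'

```text
time_s: 32.9
tool_pos: [0.6089, -0.1738, 0.3581]
tool_rot: [-180.0, -0.1, 0.1]
force: [-0.8, -0.5, -0.5]
grip_width: 0.0432
grasp_force: 0.0
```

```bash
python3 - <<'E'
from h import *
st();print(env.get_obs()['qpos'].round(0));plan(.42,-.092,.36,0,8)
E
```

```text
32.9 [ 0.6089 -0.1738  0.3581] [-1.7999e+02 -8.0000e-02  9.0000e-02] F [-0.8 -0.5 -0.5] w 0.0432 g 0.0
[-15.  20.  35.  90. -12.  73. -67.]
n=8 row xyz=[-0.0236,-0.0102,-0.0002] rot z=0.0002  (D=[-0.189  0.082  0.002] dyaw=-0.1)
```

The slider is released. Before closing the drawer I check the scene and hover over the handle.

```bash
python3 - <<'E'
from h import *
plan(.44,-.092,.36,89.9,14)
E
```

```text
n=14 row xyz=[-0.0057,-0.0138,-0.0001] rot z=-0.1120  (D=[-0.169  0.082  0.002] dyaw=89.8)
```

Request:
send_rows --xyz '[[-0.0057,-0.0138,0],[-0.0057,-0.0138,0],[-0.0057,-0.0138,0],[-0.0057,-0.0138,0],[-0.0057,-0.0138,0],[-0.0057,-0.0138,0],[-0.0057,-0.0138,0],[-0.0057,-0.0138,0],[-0.0057,-0.0138,0],[-0.0057,-0.0138,0],[-0.0057,-0.0138,0],[-0.0057,-0.0138,0],[-0.0057,-0.0138,0],[-0.0057,-0.0138,0],[0,0,0],[0,0,0]]' --rotation '[[0,0,-0.112],[0,0,-0.112],[0,0,-0.112],[0,0,-0.112],[0,0,-0.112],[0,0,-0.112],[0,0,-0.112],[0,0,-0.112],[0,0,-0.112],[0,0,-0.112],[0,0,-0.112],[0,0,-0.112],[0,0,-0.112],[0,0,-0.112],[0,0,0],[0,0,0]]' --jaw '[0.36,0.36,0.36,0.36,0.36,0.36,0.36,0.36,0.36,0.36,0.36,0.36,0.36,0.36,0.36,0.36]'

```text
time_s: 34.5
tool_pos: [0.4391, -0.0916, 0.3568]
tool_rot: [-179.9, -0.0, 89.8]
force: [0.1, 0.3, -1.1]
grip_width: 0.0314
grasp_force: 0.0
```

```bash
python3 - <<'E'
from h import *
st();c=cam('wrist','w9');t=cam('scene','s9')
p=env.get_obs()['tool_pos'];print(proj(c,[[p[0],p[1],.07],[.44,-.092,.07]]))
s=t['image'];a=cv2.resize(s[140:290,120:340],(587,400),interpolation=cv2.INTER_CUBIC)
g=c['image'][100:292,:300]
cv2.imwrite('pics/w9v.png',cv2.resize(np.vstack([cv2.resize(a,(512,349)),cv2.resize(c['image'][:292],(512,292))]),(480,600)))
E
```

```text
34.5 [ 0.4391 -0.0916  0.3568] [-1.7995e+02 -2.0000e-02  8.9800e+01] F [ 0.1  0.3 -1.1] w 0.0314 g 0.0
[[259.11520626 190.45170478]
 [259.45063223 190.95238404]]
```

View pics/w9v.png

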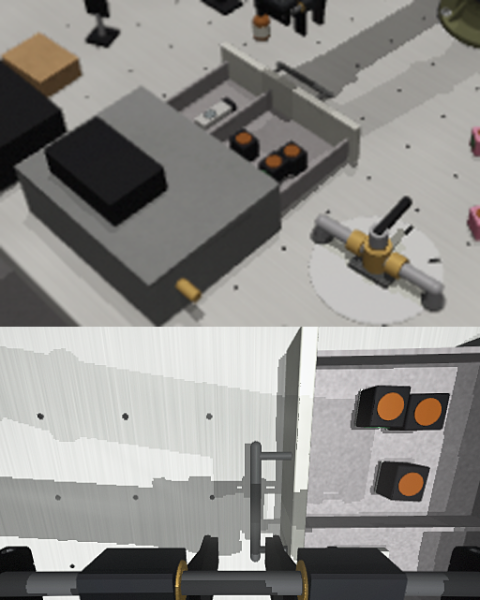

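Scene half of the picture: the slider is in the narrow compartment, the cubes are in the wide one, and the lever is on the shut mark. One cube has been nudged next to another but is still inside. The handle bar in the wrist half, at (256,445–558), sits off my expected line, so I measure it.

```bash
python3 - <<'E'
from h import *
c=cam('wrist');g=cv2.cvtColor(c['image'],cv2.COLOR_BGR2GRAY)
for v in (160,180,190,200,210): print(v,g[v,255:325:2])
print(ray(c,[(273,190),(273,150),(273,235)],.07))
cubes(c,.06)
t=cam('top','t9');k=.64
gt=cv2.cvtColor(t['image'],cv2.COLOR_BGR2GRAY)
E
```

```text
160 [218 216 107 118 123 128  66  87  96 100  90  60 111 103 211 214 213 218
 221 108 120 124 123  88  93  93  94  94  90 191 247 240 239 238 238]
180 [155 150 162 120 125 128  53  63  65  65  63  69 121 232 215 219 238 236
 250 151 151 155 118  89  92  92  94  94  89 128 138 137 138 139 138]
190 [155 152 161 154 157 161  59  70  72  71  68  80 127 116 224 240 233 236
 248 150 155 153 107  96  94  92  94  93  97 137 138 138 137 138 139]
200 [155 153 161 154 155 161  70  80  81  81  76  96 130 116 219 235 230 234
 247 150 154 154  96 102 104 104  94  97 122 143 140 140 138 139 140]
210 [153 152 159 154 154 161  81  88  93  89  84 101 130 124 130 123 133 135
 133 131 133 134 102 103 105 104 104 103 139 148 138 139 139 139 141]
[[ 0.45399498 -0.0912053   0.07      ]
 [ 0.45347926 -0.05182815  0.07      ]
 [ 0.4546148  -0.13971527  0.07      ]]
[415.4  84.9] 676 [0.5829 0.0054 0.06  ]
[455.2  90.6] 677 [0.6196 0.     0.06  ]
[436.9 167.8] 539 [ 0.6164 -0.0717  0.06  ]
[191.7 274.6] 297 [ 0.3647 -0.1927  0.06  ]
[323.2 274.4] 299 [ 0.512  -0.1928  0.06  ]
[294.4 319.5] 4050 [ 0.4818 -0.2534  0.06  ]
```

The bar is at x=0.453, which means the drawer has crept in slightly. I grip the bar.

Request:
send_rows --xyz '[[0,0.0135,0],[0,0,0.03],[0,0,0.03],[0,0,0.03],[0,0,0.03],[0,0,0.003],[0,0,0],[0,0,0]]' --rotation '[[0,0,0],[0,0,0],[0,0,0],[0,0,0],[0,0,0],[0,0,0],[0,0,0],[0,0,0]]' --jaw '[0.3,0.3,0.3,0.3,0.3,0.3,0.3,0.3]' --newtons 20

```text
time_s: 35.5
tool_pos: [0.4537, -0.0919, 0.2359]
tool_rot: [179.9, 0.0, 89.9]
force: [0.0, 0.4, 0.2]
grip_width: 0.0262
grasp_force: 0.0
```

Request:
send_rows --xyz '[[0,0,0],[0,0,0],[0,0,0],[0,0,0]]' --rotation '[[0,0,0],[0,0,0],[0,0,0],[0,0,0]]' --jaw '[0,0,0,0]'

```text
time_s: 35.9
tool_pos: [0.4531, -0.0919, 0.2354]
tool_rot: [179.9, -0.0, 89.9]
force: [-0.6, 0.6, 3.9]
grip_width: 0.0102
grasp_force: 20.0
```

Request:
send_rows --xyz '[[0,0.004,0],[0,0.008,0],[0,0.01,0],[0,0.01,0],[0,0.01,0],[0,0.01,0],[0,0.01,0],[0,0.01,0],[0,0.01,0],[0,0.01,0],[0,0.01,0],[0,0.01,0],[0,0.01,0],[0,0.01,0],[0,0.01,0],[0,0.006,0],[0,0.004,0],[0,0.002,0],[0,0,0]]' --rotation '[[0,0,0],[0,0,0],[0,0,0],[0,0,0],[0,0,0],[0,0,0],[0,0,0],[0,0,0],[0,0,0],[0,0,0],[0,0,0],[0,0,0],[0,0,0],[0,0,0],[0,0,0],[0,0,0],[0,0,0],[0,0,0],[0,0,0]]' --jaw '[0,0,0,0,0,0,0,0,0,0,0,0,0,0,0,0,0,0,0]'

```text
time_s: 37.8
tool_pos: [0.6076, -0.0911, 0.2355]
tool_rot: [179.9, -0.1, 90.0]
force: [-0.5, 2.2, 4.1]
grip_width: 0.0103
grasp_force: 20.0
```

Request:
send_rows --xyz '[[0,0.004,0],[0,0.004,0],[0,0.003,0],[0,0,0]]' --rotation '[[0,0,0],[0,0,0],[0,0,0],[0,0,0]]' --jaw '[0,0,0,0]'

```text
time_s: 38.2
tool_pos: [0.6186, -0.0911, 0.2355]
tool_rot: [179.9, -0.1, 90.0]
force: [1.3, 2.6, 5.3]
grip_width: 0.0104
grasp_force: 20.0
```

Request:
send_rows --xyz '[[0,0.003,0],[0,0.003,0],[0,0,0]]' --rotation '[[0,0,0],[0,0,0],[0,0,0]]' --jaw '[0,0,0]'

```text
time_s: 38.5
tool_pos: [0.6246, -0.0911, 0.2355]
tool_rot: [179.9, -0.1, 90.0]
force: [-0.2, 1.4, 5.0]
grip_width: 0.0101
grasp_force: 20.0
```

Request:
send_rows --xyz '[[0,0.002,0],[0,0.001,0],[0,0,0]]' --rotation '[[0,0,0],[0,0,0],[0,0,0]]' --jaw '[0,0,0]'

```text
time_s: 38.8
tool_pos: [0.6271, -0.0911, 0.2355]
tool_rot: [180.0, -0.1, 90.0]
force: [-1.1, 2.1, 6.8]
grip_width: 0.0101
grasp_force: 20.0
```

Not yet at the stop, so I continue in small steps.

Request:
send_rows --xyz '[[0,0.002,0],[0,0.002,0],[0,0,0]]' --rotation '[[0,0,0],[0,0,0],[0,0,0]]' --jaw '[0,0,0]'

```text
time_s: 39.1
tool_pos: [0.6287, -0.0913, 0.2353]
tool_rot: [-179.5, -0.2, 90.0]
force: [-12.0, 3.8, 14.8]
grip_width: 0.0105
grasp_force: 20.0
```

Request:
send_rows --xyz '[[0,0.002,0],[0,0.001,0],[0,0,0]]' --rotation '[[0,0,0],[0,0,0],[0,0,0]]' --jaw '[0,0,0]'

```text
time_s: 39.4
tool_pos: [0.6298, -0.0915, 0.2351]
tool_rot: [-179.2, -0.2, 89.9]
force: [-19.3, 4.7, 20.5]
grip_width: 0.0102
grasp_force: 20.0
```

```bash
python3 - <<'E'
from h import *
st();g=cam('top','t10')['image'];cv2.imwrite('pics/t10v.png',cv2.resize(g[60:200,130:350],(770,490),interpolation=cv2.INTER_CUBIC))
E
```

```text
39.4 [ 0.6298 -0.0915  0.2351] [-179.15   -0.24   89.93] F [-19.3   4.7  20.5] w 0.0102 g 20.0
```

Request:
send_rows --xyz '[[0,0,0],[0,0,0],[0,0,0],[0,-0.004,0],[0,0,-0.03],[0,0,-0.03],[0,0,-0.03],[0,0,-0.03],[0,0,0],[0,0,0]]' --rotation '[[0,0,0],[0,0,0],[0,0,0],[0,0,0],[0,0,0],[0,0,0],[0,0,0],[0,0,0],[0,0,0],[0,0,0]]' --jaw '[0.3,0.3,0.3,0.3,0.3,0.3,0.3,0.3,0.3,0.3]'

```text
time_s: 40.45
tool_pos: [0.6298, -0.0923, 0.3551]
tool_rot: [179.9, 0.0, 89.9]
force: [-0.4, 0.0, -1.0]
grip_width: 0.0263
grasp_force: 0.0
```

```bash
python3 - <<'E'
from h import *
st();c=cam('wrist','w11');g=cv2.cvtColor(c['image'],cv2.COLOR_BGR2GRAY)
print(g[170,245:320:2],ray(c,[(260,170)],.07))
# lever shut at 184.9 deg, grip r=.055
a=np.radians(184.9);x,y=.6317+.055*np.cos(a),.2243+.055*np.sin(a);print(x,y)
print(env.get_obs()['qpos'].round(0));plan(x,y,.36,184.9,14)
E
```

```text
40.45 [ 0.6298 -0.0923  0.3551] [179.9    0.    89.92] F [-0.4  0.  -1. ] w 0.0263 g 0.0
[124 128  64  87  97 100  89  65 141 124 127 126 121 125 122 128 123 123
 123 122  98  94  94  94  85 214 241 239 239 240 241 254  88  61 140 159
 157 156] [[ 0.6319401  -0.07137155  0.07      ]]
0.5769010087095002 0.2196020692274448
[-16.  19.  27.  90.  -9.  73.  13.]
n=14 row xyz=[0.0162,-0.0187,-0.0004] rot z=0.1060  (D=[-0.053  0.312  0.006] dyaw=-85.0)
```

```bash
python3 - <<'E'
from h import *
o=env.get_obs();p=o['tool_pos'];n=15;w=np.radians(184.9-o['tool_rot'][2])/n
S=sum(np.exp(1j*(np.radians(o['tool_rot'][2])+k*w)) for k in range(n));d=(.5769-p[0]+1j*(.2196-p[1]))/S
print(d.real,-d.imag,-w)
g=cv2.imread('pics/w11.png');cv2.imwrite('pics/w11v.png',cv2.resize(g[:292],(640,365)))
E
```

```text
0.01947434715494317 0.013469593439656202 -0.11050282323719073
```

View pics/w11v.png

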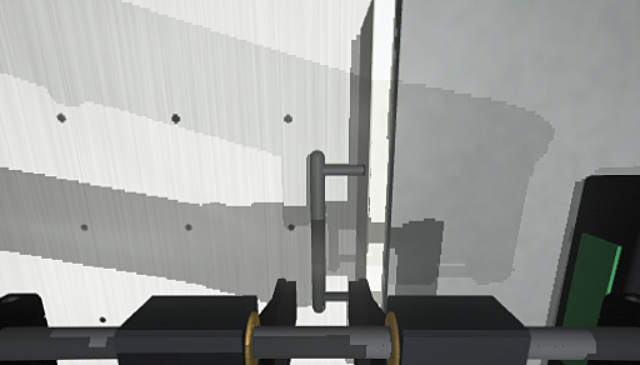

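The drawer front at (382,150) sits against the cabinet with no gap. Now to the valve.

Request:
send_rows --xyz '[[0.0195,0.0135,0],[0.0195,0.0135,0],[0.0195,0.0135,0],[0.0195,0.0135,0],[0.0195,0.0135,0],[0.0195,0.0135,0],[0.0195,0.0135,0],[0.0195,0.0135,0],[0.0195,0.0135,0],[0.0195,0.0135,0],[0.0195,0.0135,0],[0.0195,0.0135,0],[0.0195,0.0135,0],[0.0195,0.0135,0],[0.0195,0.0135,0],[0,0,0],[0,0,0]]' --rotation '[[0,0,-0.1105],[0,0,-0.1105],[0,0,-0.1105],[0,0,-0.1105],[0,0,-0.1105],[0,0,-0.1105],[0,0,-0.1105],[0,0,-0.1105],[0,0,-0.1105],[0,0,-0.1105],[0,0,-0.1105],[0,0,-0.1105],[0,0,-0.1105],[0,0,-0.1105],[0,0,-0.1105],[0,0,0],[0,0,0]]' --jaw '[0.4,0.4,0.4,0.4,0.4,0.4,0.4,0.4,0.4,0.4,0.4,0.4,0.4,0.4,0.4,0.4,0.4]'

```text
time_s: 42.2
tool_pos: [0.5768, 0.2202, 0.3532]
tool_rot: [-179.9, -0.1, -175.1]
force: [0.3, -1.1, -0.1]
grip_width: 0.0347
grasp_force: 0.0
```

```bash
python3 - <<'E'
from h import *
st();c=cam('wrist','w12');g=cv2.resize(c['image'][60:300,120:440],(800,600),interpolation=cv2.INTER_CUBIC)
a=np.radians(184.9);ax=[.6317,.2243]
P=[ax+[.085],[ax[0]+.075*np.cos(a),ax[1]+.075*np.sin(a),.085]]
q=proj(c,P);print(q.round(1))
gg=cv2.cvtColor(c['image'],cv2.COLOR_BGR2GRAY)
for v in range(165,225,10):
    r=gg[v,235:285].astype(int);i=np.where(r<60)[0];print(v,(i.min()+235,i.max()+235) if len(i) else None, ray(c,[((i.min()+i.max())/2+235,v)],.093)[0].round(4) if len(i) else '')
cv2.imwrite('pics/w12v.png',g)
E
```

```text
42.2 [0.5768 0.2202 0.3532] [-1.7995e+02 -1.0000e-01 -1.7511e+02] F [ 0.3 -1.1 -0.1] w 0.0347 g 0.0
[[257.8 251.9]
 [257.8 177.2]]
165 None 
175 (np.int64(251), np.int64(264)) [0.5531 0.2173 0.093 ]
185 (np.int64(251), np.int64(265)) [0.562  0.2185 0.093 ]
195 None 
205 None 
215 None
```

View pics/w12v.png

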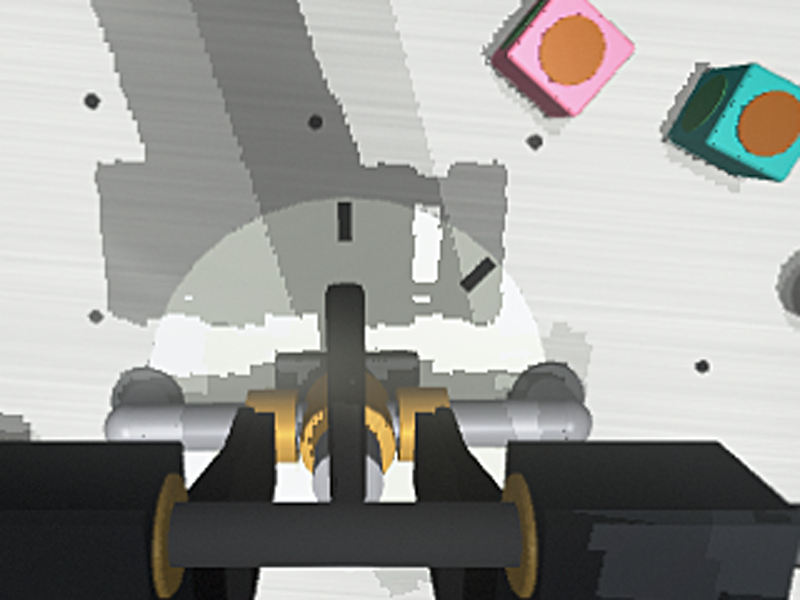

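The lever is square on the shut mark (345,222). I descend, grip and turn it 45° clockwise.

Request:
send_rows --xyz '[[0,0,0.03],[0,0,0.03],[0,0,0.03],[0,0,0.014],[0,0,0],[0,0,0],[0,0,0],[0,0,0],[0,0,0],[0,0,0]]' --rotation '[[0,0,0],[0,0,0],[0,0,0],[0,0,0],[0,0,0],[0,0,0],[0,0,0],[0,0,0],[0,0,0],[0,0,0]]' --jaw '[0.4,0.4,0.4,0.4,0.4,0.4,0,0,0,0]' --newtons 15

```text
time_s: 43.25
tool_pos: [0.5774, 0.2204, 0.2515]
tool_rot: [180.0, 0.1, -175.1]
force: [0.1, -0.8, 2.3]
grip_width: 0.014
grasp_force: 15.0
```

Request:
send_rows --xyz '[[0,0,0],[-0.0002,0.0048,0],[-0.0002,0.0048,0],[-0.0002,0.0048,0],[-0.0002,0.0048,0],[-0.0002,0.0048,0],[-0.0002,0.0048,0],[-0.0002,0.0048,0],[-0.0002,0.0048,0],[-0.0002,0.0048,0],[0,0,0],[0,0,0]]' --rotation '[[0,0,0],[0,0,0.0873],[0,0,0.0873],[0,0,0.0873],[0,0,0.0873],[0,0,0.0873],[0,0,0.0873],[0,0,0.0873],[0,0,0.0873],[0,0,0.0873],[0,0,0],[0,0,0]]' --jaw '[0,0,0,0,0,0,0,0,0,0,0,0]'

```text
time_s: 44.45
tool_pos: [0.59, 0.2606, 0.2514]
tool_rot: [179.9, 0.0, 140.0]
force: [-0.7, 0.0, 5.3]
grip_width: 0.0134
grasp_force: 15.0
```

```bash
python3 - <<'E'
from h import *
st();p=env.get_obs()['tool_pos'];d=p[:2]-[.6317,.2243];print(np.hypot(*d),np.degrees(np.arctan2(d[1],d[0])))
E
```

```text
44.45 [0.59   0.2606 0.2514] [179.94   0.   140.  ] F [-0.7  0.   5.3] w 0.0134 g 15.0
0.05528688641775152 139.00986053965815
```

Request:
send_rows --xyz '[[0,0,0],[0,0,0],[0,0,0],[0,0,0],[0,0,-0.02],[0,0,-0.03],[0,0,-0.03],[0,0,-0.03],[0,0,0],[0,0,0]]' --rotation '[[0,0,0],[0,0,0],[0,0,0],[0,0,0],[0,0,0],[0,0,0],[0,0,0],[0,0,0],[0,0,0],[0,0,0]]' --jaw '[0.4,0.4,0.4,0.4,0.4,0.4,0.4,0.4,0.4,0.4]'

```text
time_s: 45.45
tool_pos: [0.59, 0.2603, 0.3612]
tool_rot: [179.9, 0.0, 139.9]
force: [-0.2, 0.6, -0.8]
grip_width: 0.0348
grasp_force: 0.0
```

```bash
python3 - <<'E'
from h import *
st();c=cam('wrist','w13');s=cam('scene','s13');t=cam('top')
gg=cv2.cvtColor(c['image'],cv2.COLOR_BGR2GRAY);P=[]
for v in range(170,192,4):
    r=gg[v,235:285].astype(int);i=np.where(r<60)[0]
    if len(i): P.append(ray(c,[((i.min()+i.max())/2+235,v)],.093)[0][:2])
P=np.array(P);print(P.round(4));print(np.degrees(np.arctan2(P[:,1]-.2243,P[:,0]-.6317)).round(1))
a=cv2.resize(c['image'][60:300,120:440],(533,400),interpolation=cv2.INTER_CUBIC);b=cv2.resize(s['image'],(267,200));u=cv2.resize(t['image'],(267,200))
cv2.imwrite('pics/f.png',np.hstack([a,np.vstack([b,u])]))
E
```

```text
45.45 [0.59   0.2603 0.3612] [1.7992e+02 3.0000e-02 1.3989e+02] F [-0.2  0.6 -0.8] w 0.0348 g 0.0
[[0.5702 0.2761]
 [0.5728 0.2734]
 [0.5756 0.271 ]
 [0.5784 0.2686]
 [0.5813 0.2661]
 [0.5895 0.27  ]]
[139.9 140.2 140.2 140.3 140.3 132.7]
```

View pics/f.png

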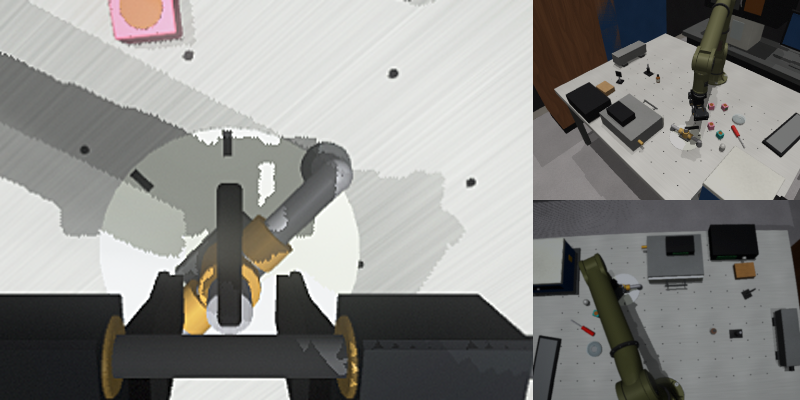

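The lever lies on the half mark: (228,145) in the left view, measured 140.2° against 184.9° shut. The drawer is home and no optics are left on the table.

```bash
python3 -c "
from cell import env
print(env.sign_off())"
```

```text
the job is handed in; nothing more can be done
None
```

The job is handed in, though the sign-off gave no verdict: the valve was shut first, the three filter cubes went into the wide compartment and the one slider into the narrow one, the drawer was pushed home until it stopped, and the lever was last set half open (measured about 45°).

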